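# Press a stamp plate home behind the lip of a sole-stamping press

## Task

On the blue sole-stamping press, throw the lever to the green-marked middle notch so that the yellow shutter uncovers the plate slot. Then take the brass stamp plate with the blue tab from the wooden rack and push it straight down behind the steel front lip, against the spring, until it is fully home, without ramming it (well under 60 N). Finish while still holding it pressed home, ready for a workmate to lock it; leave the other plates and everything else on the bench alone.

Things in the scene. Friction and masses are not known exactly. Their poses are not given: they have to be found in the camera images.
- lever (a joint): lever angle (rad) about the press's y: 0 in the white notch, leaning 0.6 rad to the press's -x (shutter closed; starts from -0.25 to 0); 0.6 upright in the green notch (slot open); 1.2 in the red notch, leaning to +x. Range -0.3 to 1.4. Sprung detent ridges at 0.3 and 0.9 need about 3 N at the ball; past one it drops into the next notch and stays
- lever_ball (a point): centre of the black ball (28 mm diameter) at the top of the 10 mm steel lever rod, 100 mm from the pivot; its frame turns with the lever
- lever_pivot (a point): the lever's pivot, 115 mm to the press's +y side of the slot, 50 mm above the bench; axes as slot. The upright ball is 100 mm above it. Just beyond it (+y) stands a quadrant with white, green and red notch marks, top 120 mm above the bench
- slot (a point): centre of the mouth of the plate slot, 70 mm above the bench; x from the lip into the press, y along the slot, z up. Slot 16 mm wide (x), 68 mm long (y). On its -x side the 7 mm steel lip, on +x a flat deck, both as high as the mouth. The 4 mm thick yellow shutter covers it at lever 0, clears it by 24 mm to +x at lever 0.6. Blue housing, 110 mm high, begins 82 mm to +x. Press fixed, yaw +-0.3 rad
- ejector (a joint): how far the spring-loaded brass ejector in the slot is pressed down (m): 0 up, its top 24 mm below the slot mouth; 0.012 fully down on its stop, top 36 mm below the mouth: plate home. The spring pushes up with 4 N at the top and 12 N fully down, so it lifts the plate when not pressed
- stamp_blue: the stamp plate to load: brass, 10 mm thick (x), 56 mm wide (y), 50 mm high, its lowest 8 mm stepped in to a foot of 6 x 46 mm; blue tab on top; about 0.16 kg, varies. Origin: centre of its underside; z up. Home in the press its underside is 36 mm below the slot mouth and its blue tab 14 to 48 mm above the mouth. Either way round is fine
- tab_blue (a point): centre of the plate's blue tab, 67 mm above the plate's underside; the tab is 14 mm thick (x), 30 mm wide (y), 34 mm high and its top is 84 mm above the underside; below it the brass plate's shoulders are 17 mm under this point
- rack: fixed wooden rack 50 x 250 x 37 mm with three upright slots in a row along its y at -80, 0, +80 mm, in which the plates stand in changing order, their undersides 10 mm above the bench and thickness along the rack's x. Origin: centre of its underside
- stamp_red: same plate with a red tab, in the rack; a bystander to be left where it is
- stamp_white: same plate with a white tab, in the rack; a bystander to be left where it is
- dye_bottle: amber bottle 56 mm diameter, 130 mm high; a bystander to be left where it is
- wax_tin: green tin 72 mm diameter, 50 mm high; a bystander to be left where it is
- hammer: hammer lying on the bench, about 260 mm long, 26 mm high; a bystander to be left where it is
- brush: brush lying on the bench, about 200 mm long, 20 mm high; a bystander to be left where it is
- thread_spool: brown thread spool 48 mm diameter, 55 mm high; a bystander to be left where it is
- press: the blue bench press with slot, lever, shutter and ejector; footprint x -50 to 195 mm, y -80 to 135 mm; origin on the bench straight below the slot centre, axes as slot
Things that resemble listed ones, but are neither listed nor needed, are in the scene too. What is shaped like the stamp_blue but black or turquoise is not meant.

How it is judged:
By the outcome, as a careful person would: the job done as asked, in the order asked, and still so for the second after the job is handed in, while the arm keeps its last pose, push and grip.
It also fails if it takes over 72 s, if anything falls off the work surface, if the arm or the gripper's body presses on something with over 40 N, if the wrist force passes 120 N, or if a joint passes its speed limit or range.

## Robot

A 6-joint arm with a two-finger parallel gripper is mounted at the origin on the work surface. World frame = base frame: x ahead of the robot, y to its left, z up, the work surface at z = 0. Lengths are in m, angles in rad, forces in N, time in s.
With the tool pointing down it reaches from about 0.35 to 0.95 m from the base axis. Payload 17.4 kg.
Tool frame: the origin (TCP) lies at the centre of the arm's flange, where the gripper is bolted on; the fingertips stand 186 mm ahead of it and the grasp point (between the pads) lies 167 mm ahead of it; z points along the fingers, y is the line along which they close (so a half turn about z gives the same grasp; the last joint's range is limited). The gripper opens to 93 mm and grips with 3 to 60 N. Pads are 15 mm wide; open, the fingers measure 128 mm over their backs; the gripper's body (75 mm by 188 mm) begins 65 mm behind the grasp point.
Start: joints at [1.104, 0.116, 1.442, -0, 1.584, -0.038], TCP at [0.281, 0.614, 0.405] pointing down, gripper open.
Joint ranges: [-2.83, 2.83], [-0.83, 2.19], [0.07, 2.5], [-1.14, 4.28], [0.01, 3], [-2.97, 2.97]. Speed limits (rad/s): [1.89, 1.89, 2.22, 3.14, 3.14, 3.14].

## Interface

Orientations are given as a 3x3 rotation matrix whose columns are the frame's x, y, z axes.
In Python, from cell import sensors, get_image, camera_model, ctrl gives the robot as it stands.
- The arm moves only by the tool arm_command, never from a script. Its argument "plan" is a list that holds one entry, the list of rows, each a list of 7 numbers: the turn, a rotation vector about the tool's x, y, z in rad, then the shift along the tool's x, y, z in cm, then the gripper's target within -1 to 1 (shut at 1, half-way at 0, fully open at -1). In form: [[[rx, ry, rz, x, y, z, fingers], ...]]. A call has 1 to 8 rows; each row is the pose to reach, as a shift and turn from the pose commanded when the call began, along the tool's axes at that moment; what a row does not reach only later rows make up. A row lasts 1/10 s, in which the tool goes at most 50 mm and 8.59 degrees, less where a joint would pass 70% of its speed; a pose out of reach is approached as far as the arm can. A call with a gripper value outside its range is refused whole. The fingers move at their own pace and stop on an object; "squeeze" is the grip in N (left out, the last holds). Time passes only in rows, so rows that repeat a pose let the fingers close. It gives the time, the measured TCP pose, the force, the opening and the grip force at its end, in the units of the state.
- sensors.read_state(): the state, without advancing time (a new reading comes with each control period).
- get_image(name): name is "scene" or "top"; returns (picture, depth): 400x640x3 uint8, red, green, blue; 400x640 float32, m along the optical axis (not along the pixel's ray), 0 where there is no reading.
- camera_model(name): a dict with "K" (3x3 intrinsics, pixels), "T" (4x4, takes a point from camera to world coordinates). Camera axes: x right, y up, looking along -z (the intrinsics and any distortion apply to the point x, -y, -z); pixel columns grow to the right and rows downward; lengths in m; the calibration is good to about 2 mm. A picture is of the moment at which its call begins. camera_model takes no time and is no camera call.
- ctrl.job_done(): hands the job in; it is judged then, once.
The state is a dict: "t": time; "joint_pos": joint angles; "qd": joint speeds; "joint_torque": joint torques, N m; "tool_pos": TCP position; "eef_rot": TCP orientation; "ft_force": force on the tool from outside, world axes, zero at the start; "torque": the same for the moment, N m; "finger_gap": opening from 0.0 (shut) to 1.0 (fully open); "grip_force": force on a finger pad.
Only numpy, scipy, OpenCV 4.12 (cv2) and the standard library are available. Lean on these libraries where they do the work, as an engineer would, in place of code of your own. Each camera call takes 0.05 s, during which the arm holds its last target. There are 200 camera calls.

## Working session

There is one attempt and no reset: what is moved stays moved. The work goes in short steps, Python scripts to look and compute and a tool call to move; the robot and the scene stay as the last step left them, time stands still between calls to the robot, and variables do not carry over. Pictures are saved under pics/ and viewed, at most 10 in all, crops included, and the job is handed in when it is done.

Besides the shell and the picture viewer there is one more tool, called after "Call:" in YAML: its name, and indented under it one key for each argument. arm_command: Moves the arm, as the interface text tells. Its arguments: {"type":"object","properties":{"plan":{"type":"array"},"squeeze":{"type":"number"}},"required":["plan"]}

```bash
mkdir -p pics; cat > h.py <<'E'
import numpy as np,cv2
from cell import sensors,get_image,camera_model,ctrl
def snap(n,f):
    im,d=get_image(n); cv2.imwrite(f'pics/{f}.png',im[...,::-1]); np.save(f'pics/{f}.npy',d); return im,d
def world(n,d,u,v):
    c=camera_model(n);K=c['K'];T=np.array(c['T']);K=np.array(K)
    u=np.asarray(u,float);v=np.asarray(v,float);z=d[v.astype(int),u.astype(int)]
    p=np.stack([(u-K[0,2])/K[0,0]*z,-(v-K[1,2])/K[1,1]*z,-z],-1)
    return p@T[:3,:3].T+T[:3,3]
def pix(n,P):
    c=camera_model(n);K=np.array(c['K']);T=np.array(c['T'])
    p=(np.asarray(P)-T[:3,3])@T[:3,:3]
    return np.stack([K[0,0]*p[...,0]/-p[...,2]+K[0,2],K[1,1]*-p[...,1]/-p[...,2]+K[1,2]],-1)
E
python3 - <<'E'
from h import *
for n in('top','scene'):
    snap(n,n+'0');print(camera_model(n))
s=sensors.read_state();print(s)
E
```

```text
{'K': array([[481.82655001,   0.        , 320.3334242 ],
       [  0.        , 481.82655001, 200.64201569],
       [  0.        ,   0.        ,   1.        ]]), 'T': array([[-0.00709484,  0.99423296, -0.10700693,  0.34323828],
       [-0.99996336, -0.0075665 , -0.00400232, -0.0070975 ],
       [-0.00478891,  0.10697461,  0.99425022,  1.46370431],
       [ 0.        ,  0.        ,  0.        ,  1.        ]])}
{'K': array([[367.02900826,   0.        , 318.6620319 ],
       [  0.        , 367.02900826, 192.24502746],
       [  0.        ,   0.        ,   1.        ]]), 'T': array([[-0.43956887, -0.53424123,  0.72205645,  1.32768892],
       [ 0.89811381, -0.24972488,  0.36197937,  0.42058886],
       [-0.01306884,  0.80760374,  0.58958071,  0.77892154],
       [ 0.        ,  0.        ,  0.        ,  1.        ]])}
{'t': 0.1, 'joint_pos': array([ 1.10422598e+00,  1.16433054e-01,  1.44221037e+00, -2.23988316e-05,
        1.58398427e+00, -3.78198008e-02]), 'qd': array([ 0.00185264, -0.001265  , -0.00136475, -0.0002711 ,  0.00073773,
        0.00052591]), 'joint_torque': array([ 1.05729163e-03, -7.22899961e+01, -6.23860502e+01,  7.80027593e-02,
        2.29331298e-02, -5.71231919e-05]), 'tool_pos': array([0.28064732, 0.6139    , 0.40407485]), 'eef_rot': array([[-9.09485781e-01,  4.15734790e-01, -4.45583924e-04],
       [ 4.15735029e-01,  9.09485301e-01, -9.34484178e-04],
       [ 1.67544459e-05, -1.03514492e-03, -9.99999464e-01]]), 'ft_force': array([-0.34360528, -0.1144743 , -0.61438645]), 'torque': array([-0.02340223, -0.06131873,  0.03963321]), 'grip_force': 0.0, 'finger_gap': 1.0051371487877976}
```

View pics/top0.png

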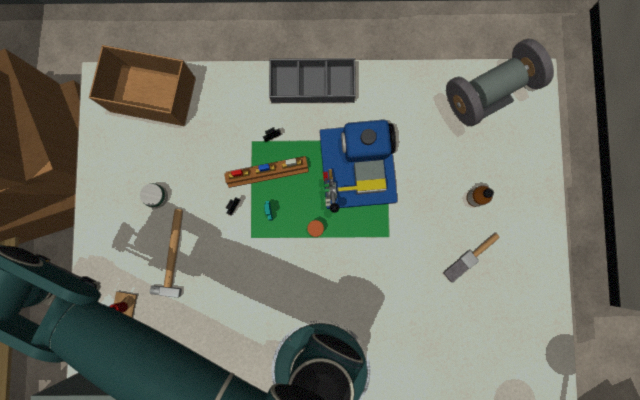

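View pics/scene0.png

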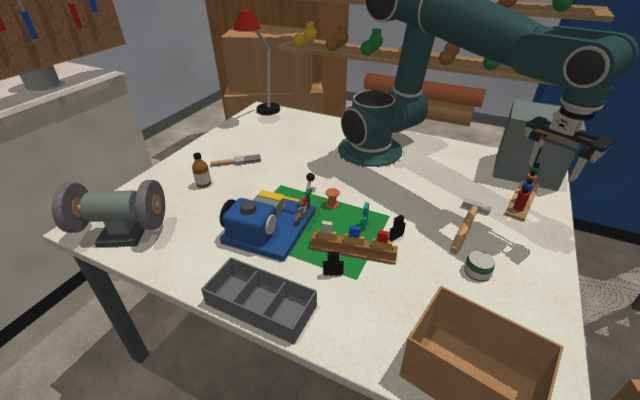

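The top view shows the rack with the red (238,172), blue (265,167) and white (291,161) tabs, and the press at about (360,165). Lookalikes stand loose: turquoise (269,210) and black (273,133) and (235,204). The plate I want is the blue one in the middle of the rack. I'll confirm that in an enlarged crop.

```bash
python3 - <<'E'
import cv2
im=cv2.imread('pics/top0.png')[115:245,215:415]
cv2.imwrite('pics/c1.png',cv2.resize(im,None,fx=4,fy=4,interpolation=cv2.INTER_CUBIC))
im=cv2.imread('pics/scene0.png')[165:285,215:415]
cv2.imwrite('pics/c2.png',cv2.resize(im,None,fx=4,fy=4,interpolation=cv2.INTER_CUBIC))
E
```

```text
(no output)
```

View pics/c1.png

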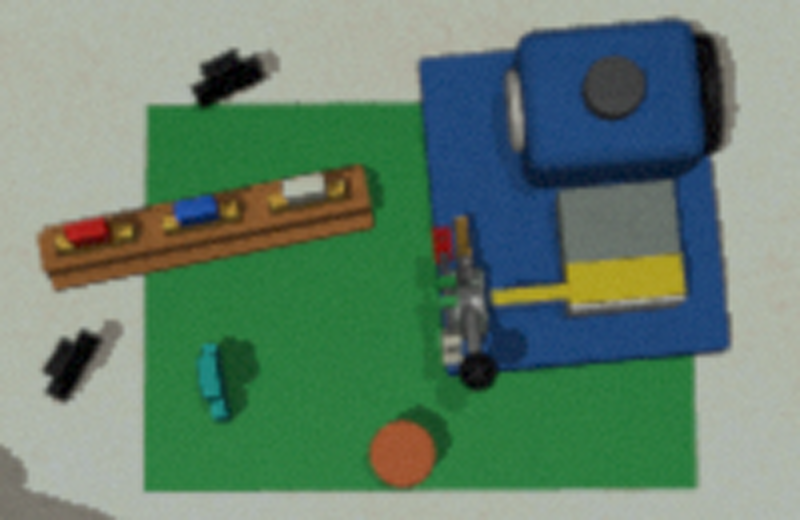

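View pics/c2.png

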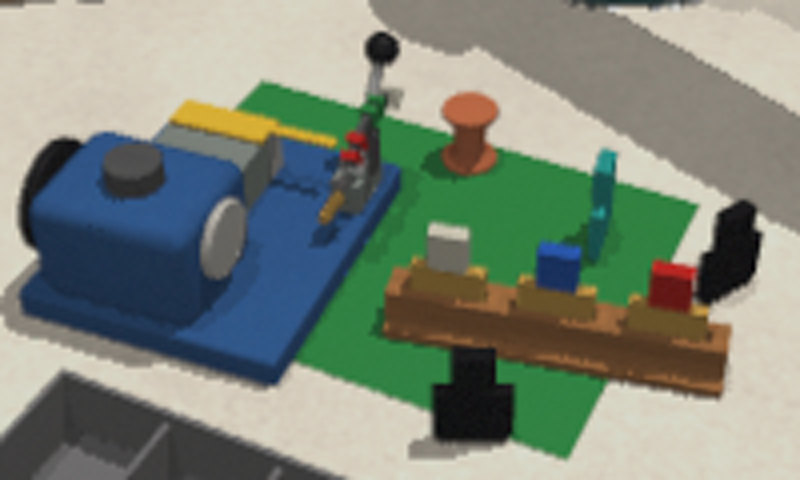

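The crops confirm it: the blue tab in the rack's middle slot, at crop (196,210), sits on brass shoulders. The ball is at crop (478,371) and the yellow shutter at about (627,278). Next I'll measure their poses.

```bash
python3 - <<'E'
from h import *
np.set_printoptions(precision=4,suppress=True)
im=cv2.imread('pics/top0.png')[...,::-1].astype(int);d=np.load('pics/top0.npy')
V,U=np.mgrid[115:245,215:415];P=world('top',d,U,V);I=im[115:245,215:415]
h,s,v=[a.astype(int) for a in cv2.split(cv2.cvtColor(I.astype(np.uint8),cv2.COLOR_RGB2HSV))]
def rect(n,m):
    p=P[m];print(n,m.sum(),'med',np.median(p,0),'z5/95',np.percentile(p[:,2],[5,95]))
    r=cv2.minAreaRect((p[:,:2]*1000).astype(np.float32));print('   ',cv2.boxPoints(r).round(1).tolist(),r[1:])
z=P[...,2]
blue=(h>100)&(h<125)&(s>120);
right=(U>318)
rect('base',right&blue&(z<0.045)&(z>0.003))
rect('housing',right&blue&(z>0.095)&(z<.125))
ye=(h>20)&(h<32)&(s>150)&right
rect('yellow',ye&(z>.06)&(V>115+250/4)&(U>215+570/4))
rect('deck',right&(s<70)&(z>.06)&(z<.08)&(U>215+550/4))
rect('bluetab',~right&blue&(z>.06))
rect('redtab',~right&(z>.07)&(s>130)&((h<6)|(h>172)))
rect('white',~right&(s<60)&(z>.07)&(V<115+220/4)&(U>215+60)&(V>115+160/4))
rect('ball',(v<60)&(z>.10)&right&(U<345)&(V>115+320/4))
rect('rackwood',~right&(h>5)&(h<20)&(z>.03)&(z<.042)&(V<115+300/4))
print(world('top',d,[334,335],[207,208]), world('top',d,[350,360,370],[190,190,190]))
# scene ball & tab
d2=np.load('pics/scene0.npy');print('scene ball',world('scene',d2,[310],[177]),'tab',world('scene',d2,[355],[231]))
c=camera_model('top');print(np.array(c['T'])[:3,3])
E
```

```text
base 2402 med [ 0.5823 -0.0759  0.0262] z5/95 [0.0211 0.0319]
    [[474.20001220703125, -21.0], [492.6000061035156, -230.89999389648438], [734.4000244140625, -209.8000030517578], [716.0, 0.20000000298023224]] ((242.7098388671875, 210.79212951660156), 5.000107765197754)
housing 1348 med [ 0.6624 -0.1372  0.1093] z5/95 [0.1016 0.1144]
    [[465.5, -188.1999969482422], [716.5, -221.3000030517578], [735.7000122070312, -75.80000305175781], [484.70001220703125, -42.70000076293945]] ((146.7200469970703, 253.19874572753906), 82.4865951538086)
yellow 269 med [ 0.5398 -0.149   0.0742] z5/95 [0.0701 0.0797]
    [[343.20001220703125, -7.099999904632568], [542.0999755859375, -200.3000030517578], [590.0999755859375, -150.89999389648438], [391.29998779296875, 42.29999923706055]] ((68.892578125, 277.2947692871094), 45.81973648071289)
deck 566 med [ 0.5804 -0.1461  0.07  ] z5/95 [0.0648 0.0748]
    [[516.7000122070312, -109.0], [526.7000122070312, -224.6999969482422], [633.5, -215.5], [623.5999755859375, -99.80000305175781]] ((107.22569274902344, 116.18816375732422), 4.920851707458496)
bluetab 66 med
[... 863 characters left out ...]
9999618530273], [477.5, -52.900001525878906], [481.29998779296875, -30.100000381469727], [343.20001220703125, -7.099999904632568]] ((23.084434509277344, 139.94488525390625), 80.5335693359375)
rackwood 467 med [0.5878 0.1607 0.0371] z5/95 [0.0315 0.0412]
    [[552.0, 281.6000061035156], [600.4000244140625, 38.099998474121094], [719.7999877929688, 61.79999923706055], [671.4000244140625, 305.3999938964844]] ((121.78520202636719, 248.29270935058594), 11.23547077178955)
[[ 0.4674 -0.0393  0.1438]
 [ 0.465  -0.0421  0.14  ]] [[ 0.53   -0.091   0.0223]
 [ 0.5225 -0.1167  0.0782]
 [ 0.5238 -0.1468  0.0663]]
scene ball [[ 0.4805 -0.0337  0.1374]] tab [[0.5993 0.1672 0.0845]]
[ 0.3432 -0.0071  1.4637]
```

```bash
cat >> h.py <<'E'
from scipy.spatial.transform import Rotation as Ro
np.set_printoptions(precision=4,suppress=True)
YAW=.087;O=np.array([.5345,-.1491])
RP=np.array([[np.cos(YAW),-np.sin(YAW)],[np.sin(YAW),np.cos(YAW)]])
def pw(x,y): return O+RP@np.array([x,y])
def row(g,a):  # g: grasp point target, a: yaw of tool y -> row
    s=sensors.read_state();R=s['eef_rot'];c,q=np.cos(a),np.sin(a)
    Rt=np.array([[-q,c,0],[c,q,0],[0,0,-1.]])
    t=np.array(g)+[0,0,.167]
    return np.r_[Ro.from_matrix(R.T@Rt).as_rotvec(),100*R.T@(t-s['tool_pos'])]
E
python3 - <<'E'
from h import *
im=cv2.imread('pics/top0.png')[...,::-1];d=np.load('pics/top0.npy')
c=camera_model('top');K=np.array(c['K']);T=np.array(c['T'])
def plane(u,v,z):
    r=np.stack([(u-K[0,2])/K[0,0],-(v-K[1,2])/K[1,1],-np.ones(len(u))],-1)@T[:3,:3].T
    return T[:3,3]+r*((z-T[2,3])/r[:,2])[:,None]
# blue tab top
sub=im[155:180,250:280].astype(int);hs=cv2.cvtColor(sub.astype(np.uint8),cv2.COLOR_RGB2HSV).astype(int)
m=(hs[...,0]>100)&(hs[...,0]<130)&(hs[...,1]>120);v,u=np.nonzero(m);v+=155;u+=250
P=plane(u,v,.094);r=cv2.minAreaRect((P[:,:2]*1000).astype(np.float32));print(r,cv2.boxPoints(r),m.sum())
print(hs[...,2]*m)
print('spool',world('top',d,[316],[229]))
print(pw(-103,115),row([*pw(-103,115),.25-.167+.019+.127-.019],.087))
print(row([*pw(-103,115),.20],.087),row([*pw(-103,115),.146],.087))
E
```

```text
((589.3995971679688, 161.54798889160156), (17.563661575317383, 25.967010498046875), 0.2596070170402527) [[580.559  174.4916]
 [580.6767 148.5248]
 [598.2402 148.6044]
 [598.1225 174.5712]] 60
[[  0   0   0   0   0   0   0   0   0   0   0   0   0   0   0   0   0   0
    0   0   0   0   0   0   0   0   0   0   0   0]
 [  0   0   0   0   0   0   0   0   0   0   0   0   0   0   0   0   0   0
    0   0   0   0   0   0   0   0   0   0   0   0]
 [  0   0   0   0   0   0   0   0   0   0   0   0   0   0   0   0   0   0
    0   0   0   0   0   0   0   0   0   0   0   0]
 [  0   0   0   0   0   0   0   0   0   0   0   0   0   0   0   0   0   0
    0   0   0   0   0   0   0   0   0   0   0   0]
 [  0   0   0   0   0   0   0   0   0   0   0   0   0   0   0   0   0   0
    0   0   0   0   0   0   0   0   0   0   0   0]
 [  0   0   0   0   0   0   0   0   0   0   0   0   0   0   0   0   0   0
    0   0   0   0   0   0   0   0   0   0   0   0]
 [  0   0   0   0   0   0   0   0   0   0   0   0   0   0   0   0   0   0
    0   0   0   0   0   0   0   0   0   0   0   0]
 [  0   0   0   0   0   0   0   0
[... 1774 characters left out ...]
   0   0   0   0
    0   0   0   0   0   0   0   0   0   0   0   0]
 [  0   0   0   0   0   0   0   0   0   0   0   0   0   0   0   0   0   0
    0   0   0   0   0   0   0   0   0   0   0   0]
 [  0   0   0   0   0   0   0   0   0   0   0   0   0   0   0   0   0   0
    0   0   0   0   0   0   0   0   0   0   0   0]
 [  0   0   0   0   0   0   0   0   0   0   0   0   0   0   0   0   0   0
    0   0   0   0   0   0   0   0   0   0   0   0]]
spool [[0.4116 0.0118 0.0543]]
[-112.0683  105.4663] [   -0.0009     0.0005     1.055  14577.0591  4865.4329    -2.0847]
[   -0.0009     0.0005     1.055  14577.0591  4865.4339    -1.0847] [   -0.0009     0.0005     1.055  14577.059   4865.4395     4.3153]
```

```bash
sed -i 's/np.array(\[x,y\])$/np.array([x,y])\/1000/' h.py; cat >> h.py <<'E'
def plane(n,u,v,z):
    c=camera_model(n);K=np.array(c['K']);T=np.array(c['T']);u=np.asarray(u,float);v=np.asarray(v,float)
    r=np.stack([(u-K[0,2])/K[0,0],-(v-K[1,2])/K[1,1],-np.ones(len(u))],-1)@T[:3,:3].T
    return T[:3,3]+r*((z-T[2,3])/r[:,2])[:,None]
E
python3 - <<'E'
from h import *
im=cv2.imread('pics/top0.png')
hs=cv2.cvtColor(im,cv2.COLOR_BGR2HSV).astype(int)
def top(u0,v0,u1,v1,f):
    s=hs[v0:v1,u0:u1];v,u=np.nonzero(f(s));P=plane('top',u+u0,v+v0,.094);print(len(u),P.mean(0),u.mean()+u0,v.mean()+v0)
top(252,158,276,176,lambda s:(s[...,0]>100)&(s[...,0]<130)&(s[...,1]>120)&(s[...,2]>115))
top(226,165,250,182,lambda s:((s[...,0]<6)|(s[...,0]>172))&(s[...,1]>130)&(s[...,2]>125))
top(280,153,302,170,lambda s:(s[...,1]<60)&(s[...,2]>125))
print(pw(-103,115),row([*pw(-103,115),.20],.087),row([*pw(-103,115),.146],.087))
E
```

```text
42 [0.5912 0.1624 0.094 ] 263.1904761904762 166.4047619047619
40 [0.5761 0.2412 0.094 ] 235.825 171.8
44 [0.6067 0.0836 0.094 ] 290.54545454545456 160.88636363636363
[ 0.4219 -0.0435] [ -0.0009   0.0005   1.055  -40.1763 -53.9121   3.7626] [ -0.0009   0.0005   1.055  -40.1764 -53.9065   9.1626]
```

Call:
arm_command:
  plan:
    - [[0, 0, 0.15, 0, 0, 0, 1], [0, 0, 0.3, 0, 0, 0, 1]]
  squeeze: 10

```text
t: 0.3
tool_pos: [0.2806, 0.6139, 0.4043]
eef_rot: [[-0.742, 0.67, -0.0], [0.67, 0.742, -0.001], [-0.0, -0.001, -1.0]]
ft_force: [-0.0, 0.4, -0.0]
finger_gap: 0.872
grip_force: 0.0
```

Call:
arm_command:
  plan:
    - [[0, 0, 0.755, -54.5, -39.3, 3, 1], [0, 0, 0.755, -54.5, -39.3, 3, 1], [0, 0, 0.755, -54.5, -39.3, 3, 1], [0, 0, 0.755, -54.5, -39.3, 3, 1], [0, 0, 0.755, -54.5, -39.3, 3, 1], [0, 0, 0.755, -54.5, -39.3, 3, 1], [0, 0, 0.755, -54.5, -39.3, 3, 1], [0, 0, 0.755, -54.5, -39.3, 3, 1]]

```text
t: 1.1
tool_pos: [0.3665, 0.2218, 0.3867]
eef_rot: [[-0.087, 0.996, 0.0], [0.996, 0.087, 0.0], [0.0, 0.0, -1.0]]
ft_force: [1.2, 0.1, -0.5]
finger_gap: 0.188
grip_force: 0.0
```

```bash
python3 - <<'E'
from h import *
print(row([*pw(-103,115),.20],.087))
E
```

```text
[  0.0002  -0.       0.0006 -26.9151   3.1975   1.9672]
```

Call:
arm_command:
  plan:
    - [[0, 0, 0, -26.9, 3.2, 2, 1], [0, 0, 0, -26.9, 3.2, 2, 1], [0, 0, 0, -26.9, 3.2, 2, 1], [0, 0, 0, -26.9, 3.2, 2, 1], [0, 0, 0, -26.9, 3.2, 2, 1], [0, 0, 0, -26.9, 3.2, 2, 1], [0, 0, 0, -26.9, 3.2, 2, 1], [0, 0, 0, -26.9, 3.2, 2, 1]]

```text
t: 1.9
tool_pos: [0.422, -0.0417, 0.3667]
eef_rot: [[-0.086, 0.996, -0.001], [0.996, 0.086, 0.0], [0.0, -0.001, -1.0]]
ft_force: [0.5, -0.1, -0.1]
finger_gap: 0.005
grip_force: 0.0
```

```bash
python3 - <<'E'
from h import *
print(row([*pw(-103,115),.146],.087))
E
```

```text
[-0.0006 -0.0003 -0.0013 -0.1786 -0.0207  5.3674]
```

Call:
arm_command:
  plan:
    - [[0, 0, 0, -0.2, 0, 2.5, 1], [0, 0, 0, -0.2, 0, 5.4, 1], [0, 0, 0, -0.2, 0, 5.4, 1], [0, 0, 0, -0.2, 0.5, 5.4, 1], [0, 0, 0, -0.2, 1.0, 5.4, 1], [0, 0, 0, -0.2, 1.5, 5.4, 1], [0, 0, 0, -0.2, 2.0, 5.4, 1], [0, 0, 0, -0.2, 2.0, 5.4, 1]]

```text
t: 2.7
tool_pos: [0.4428, -0.0417, 0.314]
eef_rot: [[-0.087, 0.996, -0.0], [0.996, 0.087, -0.0], [-0.0, -0.0, -1.0]]
ft_force: [-7.0, 0.6, 8.0]
finger_gap: 0.005
grip_force: 4.9
```

```bash
python3 - <<'E'
from h import *
im,d=snap('scene','s1')
c=im[150:240,260:360,::-1];a=cv2.resize(c,None,fx=5,fy=5,interpolation=cv2.INTER_CUBIC)
cv2.imwrite('pics/c3.png',a)
s=sensors.read_state();print(s['ft_force'],s['tool_pos'])
E
```

```text
[-6.3535  0.9401  8.0397] [ 0.4426 -0.0417  0.3139]
```

View pics/c3.png

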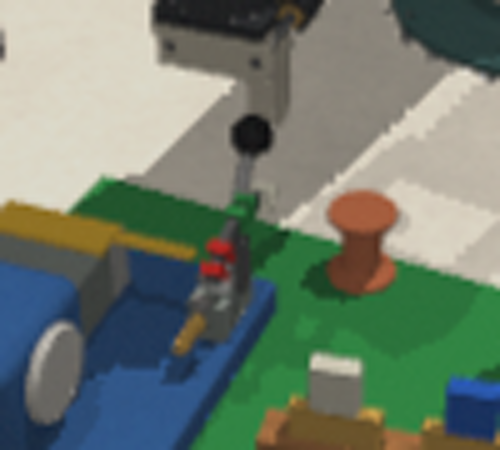

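The fingertip touches the ball's upper half: its lower end is at about the ball's centre, crop (252,132). I'll back off, go lower, then push again.

Call:
arm_command:
  plan:
    - [[0, 0, 0, -0.3, -1.0, 0, 1], [0, 0, 0, -0.4, -1.2, 1.4, 1], [0, 0, 0, -0.4, -1.2, 1.4, 1], [0, 0, 0, -0.4, -0.6, 1.4, 1], [0, 0, 0, -0.4, -0.2, 1.4, 1], [0, 0, 0, -0.4, 0.2, 1.4, 1], [0, 0, 0, -0.4, 0.5, 1.4, 1], [0, 0, 0, -0.4, 0.5, 1.4, 1]]

```text
t: 3.55
tool_pos: [0.448, -0.0453, 0.2996]
eef_rot: [[-0.087, 0.996, -0.001], [0.996, 0.087, -0.0], [-0.0, -0.001, -1.0]]
ft_force: [-4.4, -0.7, 4.1]
finger_gap: 0.003
grip_force: 2.2
```

Call:
arm_command:
  plan:
    - [[0, 0, 0, 0, 0.4, 0, 1], [0, 0, 0, 0, 0.8, 0, 1], [0, 0, 0, 0, 1.2, 0, 1], [0, 0, 0, 0, 1.6, 0, 1], [0, 0, 0, 0, 2.0, 0, 1], [0, 0, 0, 0, 2.3, 0, 1], [0, 0, 0, 0, 2.6, 0, 1], [0, 0, 0, 0, 2.6, 0, 1]]

```text
t: 4.35
tool_pos: [0.4737, -0.043, 0.2987]
eef_rot: [[-0.087, 0.996, -0.0], [0.996, 0.087, 0.0], [0.0, -0.0, -1.0]]
ft_force: [0.4, 0.0, -0.5]
finger_gap: 0.006
grip_force: 0.0
```

```bash
python3 - <<'E'
from h import *
im,d=snap('scene','s2')
a=cv2.resize(im[150:240,230:360,::-1],None,fx=6,fy=6,interpolation=cv2.INTER_CUBIC)
cv2.imwrite('pics/c4.png',a)
E
```

```text
(no output)
```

View pics/c4.png

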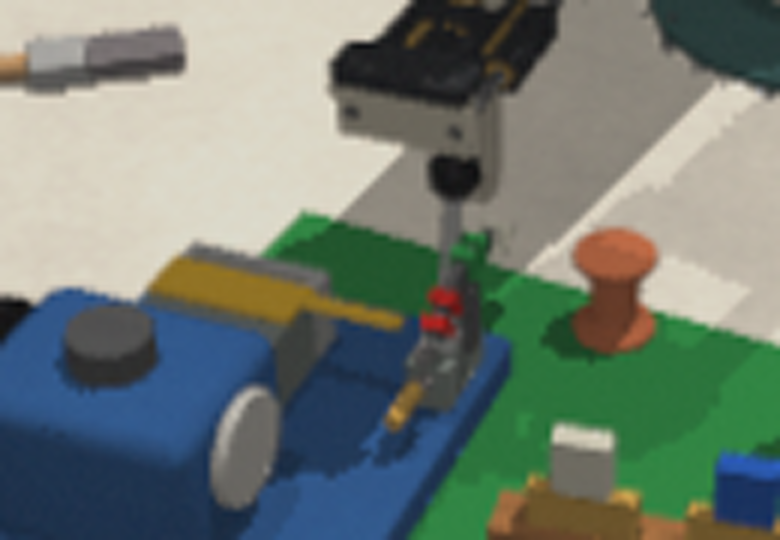

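Forces are zero and the shutter has moved back, so the lever is in the notch (ball at crop (455,172)). I'll retreat and check with the top view.

Call:
arm_command:
  plan:
    - [[0, 0, 0, 0, -2, 0, 1], [0, 0, 0, 0, -4, -2, 1], [0, 0, 0, 0, -4, -6, 1], [0, 0, 0, 3, -4, -10, 0], [0, 0, 0, 7, -4, -10, -1], [0, 0, 0, 12, -4, -10, -1], [0, 0, 0, 17, -4, -10, -1], [0, 0, 0, 17, -4, -10, -1]]

```text
t: 5.2
tool_pos: [0.4176, 0.1273, 0.3989]
eef_rot: [[-0.093, 0.996, 0.0], [0.996, 0.093, 0.001], [0.001, 0.0, -1.0]]
ft_force: [-0.0, -0.5, 0.3]
finger_gap: 0.385
grip_force: 0.0
```

```bash
python3 - <<'E'
from h import *
im,d=snap('top','t2')
cv2.imwrite('pics/c5.png',cv2.resize(im[135:225,310:410,::-1],None,fx=6,fy=6,interpolation=cv2.INTER_CUBIC))
print(row([.5912,.1624,.20],.19),row([.5912,.1624,.08],.19))
E
```

```text
[ 0.     -0.0002 -0.0978  2.1052 17.5796  3.1858] [ 0.     -0.0002 -0.0978  2.1026 17.5794 15.1858]
```

View pics/c5.png

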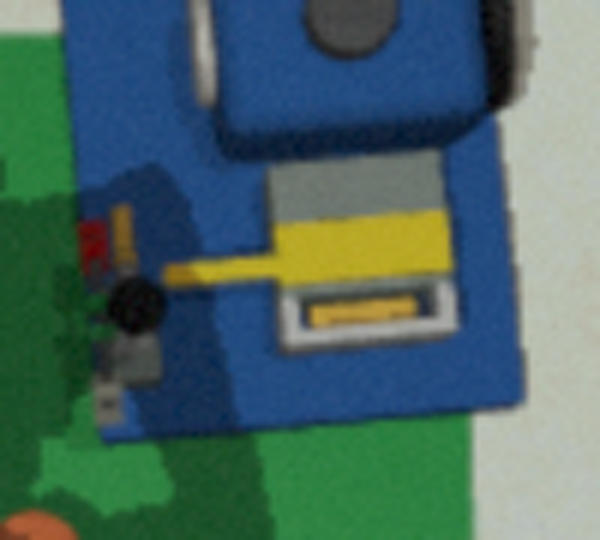

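The top view shows the slot open: white frame, brass ejector at crop (363,312), ball over the green mark at (135,305), shutter clear. I'll refine the slot centre from this picture while heading for the rack.

Call:
arm_command:
  plan:
    - [[0, 0, -0.098, 2.1, 5, 3.2, -1], [0, 0, -0.098, 2.1, 10, 3.2, -1], [0, 0, -0.098, 2.1, 15, 3.2, -1], [0, 0, -0.098, 2.1, 17.6, 3.2, -1], [0, 0, -0.098, 2.1, 17.6, 6, -1], [0, 0, -0.098, 2.1, 17.6, 6, -1], [0, 0, -0.098, 2.1, 17.6, 6, -1], [0, 0, -0.098, 2.1, 17.6, 6, -1]]

```text
t: 6.05
tool_pos: [0.592, 0.1585, 0.3405]
eef_rot: [[-0.183, 0.983, 0.002], [0.983, 0.183, 0.0], [0.0, 0.002, -1.0]]
ft_force: [0.2, -0.0, 1.4]
finger_gap: 0.995
grip_force: 0.0
```

```bash
python3 - <<'E'
from h import *
f=lambda x,y:plane('top',[310+(x+.5)/6-.5],[135+(y+.5)/6-.5],.07)[0]
q=lambda p:RP.T@(p[:2]-O)*1000
for n,c in dict(centre=(368,307),innerTL=(300,296),innerTR=(434,285),innerBL=(302,328),innerBR=(437,320),outBL=(280,350),outBR=(458,330)).items(): print(n,f(*c),q(f(*c)))
# profile across slot through centre along press x (brightness)
im=cv2.imread('pics/t2.png',0)
for y in(-20,0,20):
    p=pix('top',np.array([[*pw(x,y),.07] for x in range(-22,16,2)])).astype(np.float32)
    print(y,cv2.remap(im,p[None,:,0],p[None,:,1],cv2.INTER_LINEAR)[0])
for x in(-4,0):
  p=pix('top',np.array([[*pw(x,y),.07] for y in range(-50,52,3)])).astype(np.float32)
  print(x,cv2.remap(im,p[None,:,0],p[None,:,1],cv2.INTER_LINEAR)[0])
print(row([.5912,.1624,.08],.19))
E
```

```text
centre [ 0.5358 -0.1494  0.07  ] [ 1.2822 -0.384 ]
innerTL [ 0.5415 -0.1164  0.07  ] [ 9.7817 31.9658]
innerTR [ 0.5464 -0.1817  0.07  ] [  8.9886 -33.4751]
innerBL [ 0.5258 -0.1171  0.07  ] [-5.9258 32.6097]
innerBR [ 0.5292 -0.1828  0.07  ] [ -8.229  -33.0779]
outBL [ 0.5151 -0.1063  0.07  ] [-15.6302  44.3459]
outBR [ 0.5242 -0.1929  0.07  ] [-14.0649 -42.6994]
-20 [ 67  65  71  84 116 141 160 150 133 117 133 135 127  99  82  77 101 114
 122]
0 [ 68  71  75  90 115 149 159 155 133 136 148 146 133 110  78  80  95 110
 121]
20 [ 70  69  71  88 117 153 160 151 139 139 144 145 138 106  75  72  93 114
 124]
-4 [ 67  48  69 149 162 139  93  65  64  92 117 122 120 128 143 142 139 134
 129 125 124 123 122 133 146 142 110  91 132 160 138  95  69  60]
0 [ 66  55  82 150 157 132  84  59  60 101 135 144 145 147 151 151 148 146
 144 142 143 145 144 145 149 149 100  73 131 159 142  95  66  60]
[ 0.0017 -0.     -0.0055  0.402  -0.0184  9.3512]
```

Call:
arm_command:
  plan:
    - [[0, 0, -0.005, 0.4, 0, 3, -1], [0, 0, -0.005, 0.4, 0, 6, -1], [0, 0, -0.005, 0.4, 0, 8, -1], [0, 0, -0.005, 0.4, 0, 9.3, -1], [0, 0, -0.005, 0.4, 0, 9.3, -1], [0, 0, -0.005, 0.4, 0, 9.3, -1]]

```text
t: 6.65
tool_pos: [0.5917, 0.163, 0.2475]
eef_rot: [[-0.189, 0.982, 0.002], [0.982, 0.189, 0.0], [0.0, 0.002, -1.0]]
ft_force: [1.6, 0.1, 1.0]
finger_gap: 0.997
grip_force: 0.0
```

```bash
python3 - <<'E'
from h import *
print(row([.5912,.1624,.08],.19))
im,d=snap('scene','s3')
cv2.imwrite('pics/c6.png',cv2.resize(im[165:295,260:430,::-1],None,fx=4.5,fy=4.5,interpolation=cv2.INTER_CUBIC))
E
```

```text
[ 0.0016 -0.     -0.     -0.0448 -0.0614  0.0462]
```

View pics/c6.png

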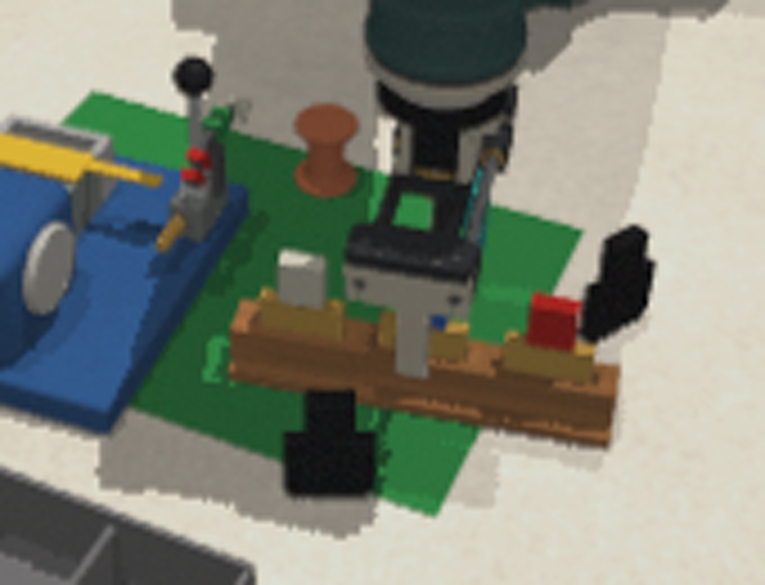

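The fingers straddle the blue tab at crop (437,325) and stay clear of the white and red plates and the black decoy. The lever is upright and the slot open. I'll close the gripper.

Call:
arm_command:
  plan:
    - [[0, 0, 0, 0, 0, 0, 1], [0, 0, 0, 0, 0, 0, 1], [0, 0, 0, 0, 0, 0, 1], [0, 0, 0, 0, 0, 0, 1], [0, 0, 0, 0, 0, 0, 1], [0, 0, 0, 0, 0, 0, 1], [0, 0, 0, 0, 0, 0, 1], [0, 0, 0, 0, 0, 0, 1]]
  squeeze: 40

```text
t: 7.5
tool_pos: [0.5915, 0.163, 0.2459]
eef_rot: [[-0.189, 0.982, -0.0], [0.982, 0.189, -0.0], [0.0, -0.0, -1.0]]
ft_force: [-0.3, 0.7, -0.3]
finger_gap: 0.363
grip_force: 0.0
```

Call:
arm_command:
  plan:
    - [[0, 0, 0, 0, 0, 0, 1], [0, 0, 0, 0, 0, 0, 1], [0, 0, 0, 0, 0, 0, 1], [0, 0, 0, 0, 0, 0, 1], [0, 0, 0, 0, 0, 0, 1], [0, 0, 0, 0, 0, 0, 1], [0, 0, 0, 0, 0, 0, 1]]

```text
t: 8.2
tool_pos: [0.5915, 0.163, 0.2459]
eef_rot: [[-0.189, 0.982, 0.0], [0.982, 0.189, -0.0], [-0.0, 0.0, -1.0]]
ft_force: [0.2, 0.7, 0.0]
finger_gap: 0.146
grip_force: 40.0
```

Held: gap about 13.6 mm, side force about zero. I'll lift straight up to clear the lever ball.

Call:
arm_command:
  plan:
    - [[0, 0, 0, 0, 0, -1, 1], [0, 0, 0, 0, 0, -3, 1], [0, 0, 0, 0, 0, -6, 1], [0, 0, 0, 0, 0, -10, 1], [0, 0, 0, 0, 0, -14, 1], [0, 0, 0, 0, 0, -18, 1], [0, 0, 0, 0, 0, -19, 1], [0, 0, 0, 0, 0, -19, 1]]

```text
t: 9.0
tool_pos: [0.5914, 0.163, 0.4381]
eef_rot: [[-0.189, 0.982, 0.003], [0.982, 0.189, 0.001], [0.0, 0.003, -1.0]]
ft_force: [0.3, 0.8, -2.0]
finger_gap: 0.147
grip_force: 40.0
```

```bash
python3 - <<'E'
from h import *
print(row([*pw(0.7,0),.43-.167],.087))
E
```

```text
[  0.0031  -0.0003   0.1031 -29.5762 -11.4139   0.7719]
```

Call:
arm_command:
  plan:
    - [[0, 0, 0.103, -4, -1.6, 0.4, 1], [0, 0, 0.103, -8, -3.1, 0.4, 1], [0, 0, 0.103, -12, -4.6, 0.4, 1], [0, 0, 0.103, -16.5, -6.3, 0.4, 1], [0, 0, 0.103, -21, -8.1, 0.4, 1], [0, 0, 0.103, -25, -9.6, 0.4, 1], [0, 0, 0.103, -28, -10.8, 0.4, 1], [0, 0, 0.103, -29.5, -11.4, 0.4, 1]]

```text
t: 9.8
tool_pos: [0.5346, -0.1505, 0.43]
eef_rot: [[-0.085, 0.996, -0.002], [0.996, 0.085, 0.0], [0.001, -0.002, -1.0]]
ft_force: [0.5, 0.6, -1.6]
finger_gap: 0.145
grip_force: 40.0
```

Call:
arm_command:
  plan:
    - [[0, 0, 0, 0, 0, 0, 1], [0, 0, 0, 0, 0, 0, 1]]

```text
t: 10.0
tool_pos: [0.5355, -0.1478, 0.431]
eef_rot: [[-0.087, 0.996, -0.001], [0.996, 0.087, 0.001], [0.001, -0.001, -1.0]]
ft_force: [-0.0, -0.3, -1.9]
finger_gap: 0.145
grip_force: 40.0
```

```bash
python3 - <<'E'
from h import *
print(row([*pw(0.7,0),.43-.167],.087))
print(row([*pw(0.7,0),.316-.167],.087))
im,d=snap('top','t3')
cv2.imwrite('pics/c7.png',cv2.resize(im[135:225,310:410,::-1],None,fx=6,fy=6,interpolation=cv2.INTER_CUBIC))
E
```

```text
[-0.001  -0.0008 -0.0002 -0.1235 -0.0383  0.0983]
[-0.001  -0.0008 -0.0002 -0.1332 -0.0266 11.4983]
```

Call:
arm_command:
  plan:
    - [[0, 0, 0, -0.1, 0, 3, 1], [0, 0, 0, -0.1, 0, 6, 1], [0, 0, 0, -0.1, 0, 9, 1], [0, 0, 0, -0.1, 0, 11, 1], [0, 0, 0, -0.1, 0, 11.8, 1], [0, 0, 0, -0.1, 0, 11.8, 1], [0, 0, 0, -0.1, 0, 11.8, 1]]

```text
t: 10.75
tool_pos: [0.5357, -0.1488, 0.315]
eef_rot: [[-0.088, 0.996, 0.001], [0.996, 0.088, -0.0], [-0.0, 0.001, -1.0]]
ft_force: [0.0, 0.3, -1.4]
finger_gap: 0.147
grip_force: 40.0
```

```bash
python3 - <<'E'
from h import *
s=sensors.read_state();print(s['ft_force'],s['tool_pos'],RP.T@(s['tool_pos'][:2]-O)*1000)
im,d=snap('scene','s4')
cv2.imwrite('pics/c8.png',cv2.resize(im[155:245,220:340,::-1],None,fx=6,fy=6,interpolation=cv2.INTER_CUBIC))
E
```

```text
[ 0.0016  0.2858 -1.4269] [ 0.5357 -0.1488  0.315 ] [1.2523 0.1758]
```

View pics/c8.png

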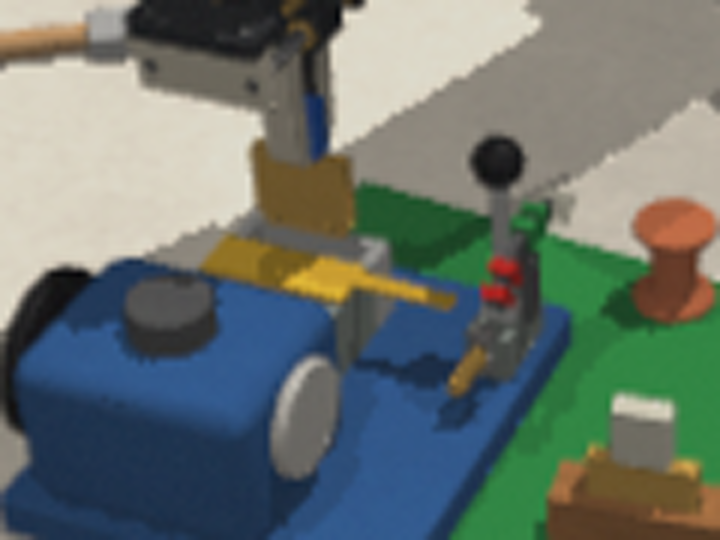

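The plate hangs upright over the slot (crop 305,190) between the lip and the shutter. Now down in small steps, watching the force.

Call:
arm_command:
  plan:
    - [[0, 0, 0, 0, -0.05, 0.3, 1], [0, 0, 0, 0, -0.05, 0.6, 1], [0, 0, 0, 0, -0.05, 0.9, 1], [0, 0, 0, 0, -0.05, 1.2, 1], [0, 0, 0, 0, -0.05, 1.5, 1], [0, 0, 0, 0, -0.05, 1.5, 1]]

```text
t: 11.4
tool_pos: [0.5348, -0.1493, 0.2984]
eef_rot: [[-0.087, 0.996, -0.001], [0.996, 0.087, 0.0], [0.0, -0.001, -1.0]]
ft_force: [-0.7, -0.7, -1.7]
finger_gap: 0.149
grip_force: 40.0
```

Call:
arm_command:
  plan:
    - [[0, 0, 0, 0, 0, 0.3, 1], [0, 0, 0, 0, 0, 0.5, 1], [0, 0, 0, 0, 0, 0.7, 1], [0, 0, 0, 0, 0, 0.9, 1], [0, 0, 0, 0, 0, 1.1, 1], [0, 0, 0, 0, 0, 1.3, 1], [0, 0, 0, 0, 0, 1.3, 1]]

```text
t: 12.1
tool_pos: [0.5348, -0.1493, 0.2856]
eef_rot: [[-0.087, 0.996, -0.0], [0.996, 0.087, 0.0], [0.0, -0.0, -1.0]]
ft_force: [-0.3, 0.1, -1.5]
finger_gap: 0.15
grip_force: 40.0
```

Call:
arm_command:
  plan:
    - [[0, 0, 0, 0, 0, 0.3, 1], [0, 0, 0, 0, 0, 0.5, 1], [0, 0, 0, 0, 0, 0.7, 1], [0, 0, 0, 0, 0, 0.9, 1], [0, 0, 0, 0, 0, 1.1, 1], [0, 0, 0, 0, 0, 1.3, 1], [0, 0, 0, 0, 0, 1.3, 1], [0, 0, 0, 0, 0, 1.3, 1]]
  squeeze: 55

```text
t: 12.9
tool_pos: [0.535, -0.1493, 0.2734]
eef_rot: [[-0.087, 0.996, 0.001], [0.996, 0.087, -0.0], [-0.0, 0.0, -1.0]]
ft_force: [-2.2, 0.3, 7.6]
finger_gap: 0.145
grip_force: 55.0
```

Call:
arm_command:
  plan:
    - [[0, 0, 0, 0, 0, 0.1, 1], [0, 0, 0, 0, 0, 0.2, 1], [0, 0, 0, 0, 0, 0.3, 1], [0, 0, 0, 0, 0, 0.3, 1]]

```text
t: 13.3
tool_pos: [0.5349, -0.1493, 0.2705]
eef_rot: [[-0.087, 0.996, 0.001], [0.996, 0.087, -0.0], [-0.0, 0.001, -1.0]]
ft_force: [-3.8, 0.3, 9.7]
finger_gap: 0.149
grip_force: 55.0
```

Call:
arm_command:
  plan:
    - [[0, 0, 0, 0, 0, 0.05, 1], [0, 0, 0, 0, 0, 0.1, 1], [0, 0, 0, 0, 0, 0.1, 1]]

```text
t: 13.6
tool_pos: [0.5349, -0.1493, 0.2698]
eef_rot: [[-0.087, 0.996, 0.001], [0.996, 0.087, -0.0], [-0.0, 0.001, -1.0]]
ft_force: [-3.5, 0.8, 12.1]
finger_gap: 0.144
grip_force: 55.0
```

Call:
arm_command:
  plan:
    - [[0, 0, 0, 0, -0.05, 0.05, 1], [0, 0, 0, 0, -0.05, 0.05, 1]]

```text
t: 13.8
tool_pos: [0.5346, -0.1494, 0.2698]
eef_rot: [[-0.087, 0.996, 0.002], [0.996, 0.087, -0.0], [-0.0, 0.002, -1.0]]
ft_force: [-2.2, 3.0, 14.0]
finger_gap: 0.148
grip_force: 55.0
```

Call:
arm_command:
  plan:
    - [[0, 0, 0, 0, 0, 0.05, 1], [0, 0, 0, 0, 0, 0.05, 1], [0, 0, 0, 0, 0, 0.05, 1]]

```text
t: 14.1
tool_pos: [0.5347, -0.1493, 0.2697]
eef_rot: [[-0.087, 0.996, 0.002], [0.996, 0.087, -0.0], [-0.001, 0.002, -1.0]]
ft_force: [-5.2, 1.9, 18.6]
finger_gap: 0.145
grip_force: 55.0
```

The tool stopped at z = 0.2697, where home is expected (0.2699), and the force is rising on the stop. I'll check that it holds and look at the result.

Call:
arm_command:
  plan:
    - [[0, 0, 0, 0, 0, 0, 1], [0, 0, 0, 0, 0, 0, 1], [0, 0, 0, 0, 0, 0, 1], [0, 0, 0, 0, 0, 0, 1], [0, 0, 0, 0, 0, 0, 1], [0, 0, 0, 0, 0, 0, 1]]

```text
t: 14.7
tool_pos: [0.5347, -0.1493, 0.2698]
eef_rot: [[-0.087, 0.996, 0.002], [0.996, 0.087, -0.0], [-0.001, 0.002, -1.0]]
ft_force: [-5.2, 2.4, 19.0]
finger_gap: 0.145
grip_force: 55.0
```

```bash
python3 - <<'E'
from h import *
s=sensors.read_state();print(s['ft_force'],s['tool_pos'],s['grip_force'])
im,d=snap('scene','s5')
cv2.imwrite('pics/c9.png',cv2.resize(im[155:275,220:400,::-1],None,fx=4.4,fy=4.4,interpolation=cv2.INTER_CUBIC))
E
```

```text
[-5.2112  2.4318 19.048 ] [ 0.5347 -0.1493  0.2698] 55.00630795955658
```

View pics/c9.png

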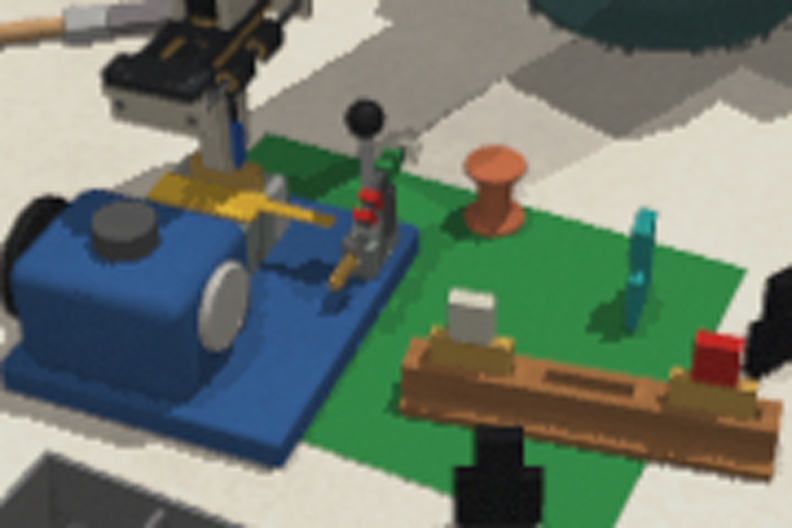

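The plate is in the slot with only its shoulders above the mouth (crop 230,170). The lever is upright, the other plates are undisturbed, and the push holds steady at 19 N. I'm handing the job in.

```bash
python3 -c "from cell import ctrl; print(ctrl.job_done())"
```

```text
the job is handed in; nothing more can be done
None
```

The lever is in the green notch, and the blue-tab plate is held against its stop at a steady 19 N, with the tool height within 0.2 mm of the expected home height; I handed the job in, but got no verdict back.

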